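# Swing the bench magnifier over a marked joint and press its lens cell home

### The arm

A 6-joint arm with a two-finger parallel gripper is mounted at the origin on the work surface. World frame = base frame: x ahead of the robot, y to its left, z up, the work surface at z = 0. Lengths are in m, angles in rad, forces in N, time in s.
With the tool pointing down it reaches from about 0.25 to 0.775 m from the base axis. Payload 4 kg.
Tool frame: the origin (TCP) lies on the centre line of the jaws, within the pads' length; the fingertips stand 19 mm ahead of it and the grasp point (between the pads) is the TCP; x points along the fingers, z is the direction in which the jaws open and shut, and the axes are right-handed (so a half turn about x gives the same grasp; the last joint's range is limited). The gripper opens to 94 mm and grips with 3 to 60 N. Pads are 16 mm wide; open, the fingers measure 119 mm over their backs; the gripper's body (75 mm by 177 mm) begins 78 mm behind the grasp point.
Start: joints at [1.117, 0.087, 1.371, -0, 1.684, -0.103], TCP at [0.189, 0.517, 0.225] pointing down, gripper open.
Joint ranges: [-3.1, 3.1], [-0.76, 2.03], [0.27, 2.55], [-1.08, 4.22], [0.17, 2.65], [-2.57, 2.57]. Speed limits (rad/s): [2.79, 2.79, 3.14, 3.14, 3.14, 3.14].

### API

Orientations are given as [roll, pitch, yaw] about the fixed x, y, z axes, in that order (R = Rz(yaw) Ry(pitch) Rx(roll)).
In Python, from bench import robot, snapshot, camera_params gives the robot as it stands.
- The arm moves only by the tool step_arm, never from a script. Its argument "motion" is text: rows parted by semicolons, each of 7 numbers parted by spaces: the opening in per cent of the stroke, from 0 (shut) to 100 (fully open), then the shift along the tool's x, y, z in cm, then the turn, a rotation vector about the tool's x, y, z in rad. A call has 1 to 20 rows; each row shifts and turns the commanded pose from where the row before left it, along the tool's axes as they then stand; what a row does not reach is not made up. A row lasts 1/12 s, in which the tool goes at most 41.7 mm and 7.16 degrees, less where a joint would pass 70% of its speed; a pose out of reach is approached as far as the arm can. A call with a gripper value outside its range is refused whole. The fingers move at their own pace and stop on an object; the grip force is fixed at half the most. Time passes only in rows, so rows that do not move let the fingers close. It gives the time, the measured TCP pose, the force and the opening at its end, in the units of the state.
- robot.get_obs(): the state, without advancing time (a new reading comes with each control period).
- snapshot(name): name is "side" or "top"; returns the picture (420x560x3 uint8, red, green, blue); there is no depth.
- camera_params(name): a dict with "fx", "fy", "cx", "cy" (pixels), "R" (3x3) and "t" (3): a world point X has camera coordinates R X + t. Camera axes: x right, y down, z forward; pixel columns grow to the right and rows downward; lengths in m; the calibration is good to about 2 mm. A picture is of the moment at which its call begins. camera_params takes no time and is no camera call.
- robot.close_job(): hands the job in, once; it reports no verdict.
The state is a dict: "time": time; "joint_positions": joint angles; "qvel": joint speeds; "joint_torque": joint torques, N m; "tool_pos": TCP position; "ee_rot": TCP orientation; "wrist_force": force on the tool from outside, world axes, zero at the start; "wrist_torque": the same for the moment, N m; "width": finger opening in m.
Only numpy, scipy, OpenCV 4.12 (cv2) and the standard library are available. Lean on these libraries where they do the work, as an engineer would, in place of code of your own. Each camera call takes 0.05 s, during which the arm holds its last target.

### The job

Swing the bench magnifier by its black grip until its open lens mount stands right over the black cross on the pine rail, and let go so that the stiff arm stays there. Then take the knurled lens cell from the cork pad, set it on the mount and turn it until its hidden keyways drop over the pins. Press it fully down against the sprung seat and finish holding it there with the gripper, so that I can do up the lock screw; leave the rail and the tools on the bench as they lie.

Things in the scene. Friction and masses are not known exactly. Their poses are not given: they have to be found in the camera images.
- boom: Swinging part of the bench magnifier: boom of twin steel tubes and white round head. It swings level about the upright column (base 150 mm across, fixed), through 1.1 rad either way; the friction joint is stiff, about 1.3 N m (4 N at the grip moves it), and stays where it is left. Origin: on the lens axis 132 mm above the bench; +x points level to the column axis, 260 mm away. Column top: 180 mm.
- mount (a point): Lens mount in the middle of the head: this point lies on the upright lens axis, 154 mm above the bench, level with the dark flange (58 mm across) on which the cell's lower rim rests when home. An aluminium barrel 42 mm across stands up through it and ends in a 4 mm cone, 20 mm above this point. The point turns with the boom; its +x axis points level to the column axis, 260 mm away.
- pins (a point): Point on the lens axis level with the tops of the four brass pins (12 mm above the mount point). The pins are 4 mm thick, every 90 degrees round the barrel, and reach out to 25.5 mm from the axis.
- seat: Sprung white ring round the barrel's foot, 53 mm across, 5 mm high. Origin: centre of its underside; up, it is level with the flange and the mount point; when the cell is home it is pressed 5 mm down, flush. It pushes back with 3 N at first and 6 N when flush, and lifts the cell again if it is let go.
- grip (a point): The magnifier's swing grip: an upright round black knob 22 mm across on the outer edge of the head, 83 mm beyond the lens axis (343 mm from the column axis). Like the mount it is part of the white round head, 130 mm across, upper face 148, underside 129 mm above the bench. This point lies on its axis, 162 mm above the bench; the knob stands from 142 to 180 mm above the bench.
- mark (a point): Centre of the black cross (46 mm) on the top of the pine rail, 40 mm above the bench. The rail is loose, 300 x 65 x 40 mm, lying on the bench. The cross always lies on the circle that the lens mount swings on.
- cell: Lens cell: a round dark knurled collar 62 mm across and 36 mm high, bright bands at top and bottom, glass at the top, about 140 g, standing on the cork pad. Origin: centre of its lower rim, z up. Grip it round the outside, 20 to 30 mm above the rim. Until keyways and pins meet, it rests on the pins with its rim 12 mm above its home.
- skirt (a point): Point on the cell's axis at its lower rim. The bore inside is 44.4 mm wide (1.2 mm clear of the barrel all round) and has four straight keyways 9 mm wide, every 90 degrees, open at the lower rim. Nothing tells how they lie to the pins: turning the cell by up to 90 degrees, either way, brings them in line (within 3 to 5 degrees either way), and then it can go down.
- pad: Cork pad 110 x 110 x 8 mm, fixed to the bench; the cell stands on it. Origin at the centre of its underside.
- square: Bystander: a try square lying flat, dark wooden stock 110 mm with a 150 mm steel blade. Origin under the middle of the stock.
- gauge: Bystander: a wooden marking gauge, 210 mm long, 67 mm high. Origin under the middle of its stem.
- offcut: Bystander: a pine offcut 90 x 45 x 32 mm. Origin under its centre.
Mind the look-alikes: they are no part of the job. There is more than one size of the pad; the job needs the smaller.

How it is judged:
By the outcome, as a careful person would: the job done as asked, in the order asked, and still so for the second after the job is handed in, while the arm keeps its last pose, push and grip.
It also fails if it takes over 72 s, if anything falls off the work surface, if the arm or the gripper's body presses on something with over 40 N, if the wrist force passes 120 N, or if a joint passes its speed limit or range.

## Working session

There is one attempt and no reset: what is moved stays moved. The work goes in short steps, Python scripts to look and compute and a tool call to move; the robot and the scene stay as the last step left them, time stands still between calls to the robot, and variables do not carry over. Pictures are saved under pics/ and viewed, and the job is handed in when it is done.

Besides the shell and the picture viewer there is one more tool, called after "Request:" as name(argument=value, ...), one argument or row to a line, values as JSON. step_arm: Moves the arm, as the interface text tells. Its arguments: {"type":"object","properties":{"motion":{"type":"string"}},"required":["motion"]}

```bash
mkdir -p pics; ls; python3 - <<'E'
from bench import robot, snapshot, camera_params
import cv2
for n in ("side","top"):
    cv2.imwrite(f"pics/{n}0.png",snapshot(n)[:,:,::-1])
    print(n,camera_params(n))
o=robot.get_obs()
for k,v in o.items(): print(k,v)
E
```

```text
pics
side {'fx': 537.2658752015088, 'fy': 537.2658752015088, 'cx': 273.3415149630503, 'cy': 212.60617426681637, 'R': array([[ 0.79667689, -0.60439062, -0.00423196],
       [-0.37490733, -0.48866744, -0.78781256],
       [ 0.47407851,  0.62921865, -0.61590053]]), 't': array([-0.36383198,  0.27874237,  1.3156468 ])}
top {'fx': 426.9049429741695, 'fy': 426.9049429741695, 'cx': 268.24443984211194, 'cy': 207.56114007644376, 'R': array([[ 0.00917931, -0.99995362, -0.00291519],
       [-0.99752397, -0.00895365, -0.06975498],
       [ 0.06972564,  0.00354827, -0.9975599 ]]), 't': array([-0.0022391 ,  0.43241551,  1.24804908])}
time 0.1
joint_positions [ 1.11690606e+00  8.79086217e-02  1.37208336e+00  3.03523564e-05
  1.68358491e+00 -1.03090697e-01]
qvel [ 0.00184496 -0.00234235 -0.00492592  0.0003547  -0.00105693 -0.0012961 ]
joint_torque [ 1.73161890e-03 -3.41253269e+01 -3.03303301e+01  7.18397833e-02
  3.03940522e-02 -7.61757633e-05]
tool_pos [0.18880109 0.51610625 0.22341615]
ee_rot [ 3.02330019  1.56881186 -2.03988498]
wrist_force [-0.40913546 -0.27013674 -0.56893743]
wrist_torque [-0.04799888  0.00513262 -0.00745326]
width 0.09429076707136419
```

View pics/side0.png

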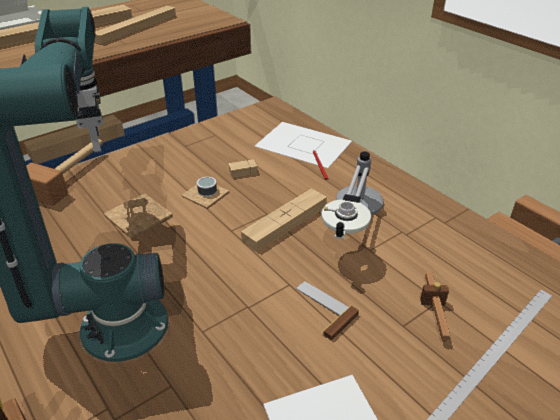

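View pics/top0.png

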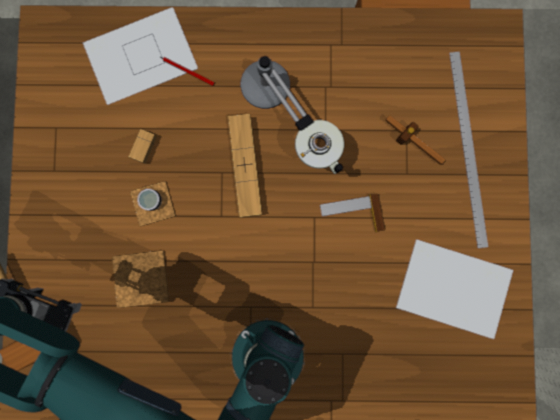

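The side view shows the cell on the small pad at (207,187), the rail cross at (286,213), the head at (346,212) and the grip at (340,229). In the top view these are the cell (149,199), cross (245,165), mount (320,142), grip (338,168) and column (265,65). Now zoomed crops.

```bash
cat > h.py <<'E'
import numpy as np, cv2
from bench import robot, snapshot, camera_params
def ray(n,u,v):
    c=camera_params(n);R=c["R"];t=c["t"]
    d=R.T@np.array([(u-c["cx"])/c["fx"],(v-c["cy"])/c["fy"],1]);return -R.T@t,d
def onz(n,u,v,z):
    o,d=ray(n,u,v);return o+d*(z-o[2])/d[2]
def proj(n,X):
    c=camera_params(n);p=c["R"]@np.asarray(X,float)+c["t"];return np.array([c["fx"]*p[0]/p[2]+c["cx"],c["fy"]*p[1]/p[2]+c["cy"]])
def two(a,b):
    # midpoint of rays side a, top b
    o1,d1=ray("side",*a);o2,d2=ray("top",*b)
    s=np.linalg.lstsq(np.c_[d1,-d2],o2-o1,rcond=None)[0]
    p,q=o1+d1*s[0],o2+d2*s[1];return (p+q)/2,np.linalg.norm(p-q)
def crop(img,u0,v0,w,h,s):
    return cv2.resize(img[v0:v0+h,u0:u0+w],None,fx=s,fy=s,interpolation=cv2.INTER_CUBIC)
E
python3 - <<'E'
from h import *
s=cv2.imread("pics/side0.png");t=cv2.imread("pics/top0.png")
a=np.vstack([crop(t,225,45,135,60,5.9)[:354,:796],]) 
cv2.imwrite("pics/c1.png",crop(t,225,50,133,125,4.5))
A=crop(t,125,175,60,60,6);B=crop(s,180,160,60,60,6)
cv2.imwrite("pics/c2.png",np.hstack([A,B]))
cv2.imwrite("pics/c3.png",crop(s,240,145,150,110,5))
E
```

```text
(no output)
```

View pics/c1.png

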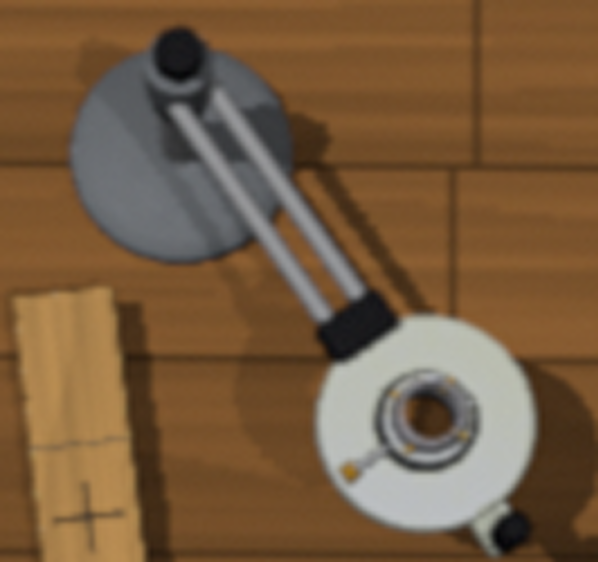

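View pics/c2.png

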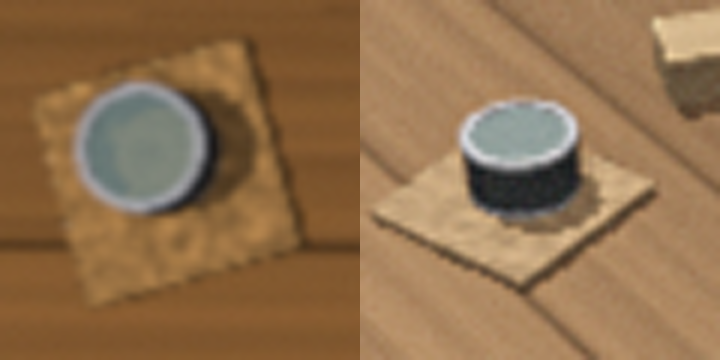

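View pics/c3.png

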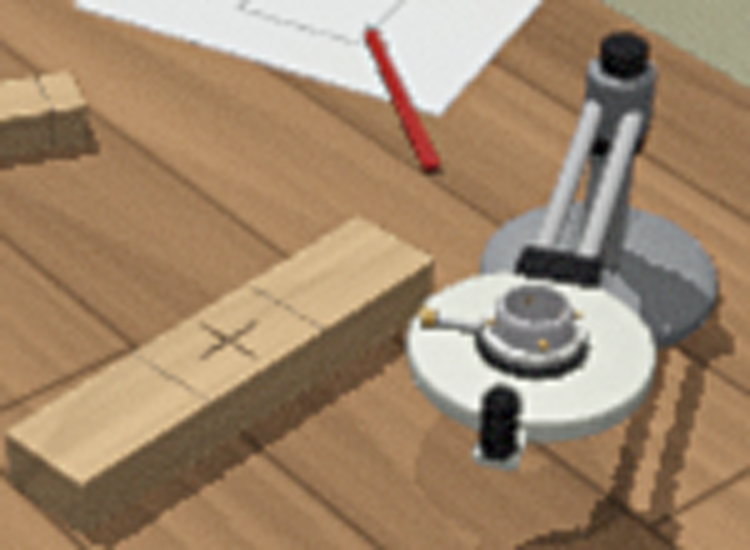

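The crops show the open mount with four brass pins at top-view (320,142), the black grip at (338,168), the cross at (244.5,164.5), and the cell on the smaller pad (149,199). The column cap is at (265,61). The larger pad is empty, and nothing else resembles the cell.

```bash
python3 - <<'E'
from h import *
s=cv2.imread("pics/side0.png");t=cv2.imread("pics/top0.png")
def un(x,y,u0,v0,k): return ((x+.5)/k-.5+u0,(y+.5)/k-.5+v0)
ct=un(88,516,225,50,4.5);cs=un(230,341,240,145,5)
print("cross",onz("top",*ct,.04),onz("side",*cs,.04),two(cs,ct))
gt=un(511,529,225,50,4.5);gs=un(501,394,240,145,5)
print("grip",onz("top",*gt,.18),onz("side",*gs,.18),two(gs,gt))
ctop=un(180,52,225,50,4.5);cso=un(625,48,240,145,5)
print("coltop",onz("top",*ctop,.18),onz("side",*cso,.18),two(cso,ctop))
def fit(img,mask,roi,n,z):
    u0,v0,u1,v1=roi;m=np.zeros(mask.shape,np.uint8);m[v0:v1,u0:u1]=mask[v0:v1,u0:u1]
    cs,_=cv2.findContours(m,cv2.RETR_EXTERNAL,cv2.CHAIN_APPROX_NONE)
    c=max(cs,key=cv2.contourArea);h=cv2.convexHull(c)
    P=np.array([onz(n,u,v,z)[:2] for u,v in c[:,0].astype(float)],np.float32)
    (x,y),r=cv2.minEnclosingCircle(P)
    A=np.c_[2*P,np.ones(len(P))];q=np.linalg.lstsq(A,(P**2).sum(1),rcond=None)[0]
    rr=np.sqrt(q[2]+q[0]**2+q[1]**2)
    print(n,z,"enc",x,y,r,"ls",q[:2],rr,len(c))
ht=cv2.cvtColor(t,cv2.COLOR_BGR2HSV);hs=cv2.cvtColor(s,cv2.COLOR_BGR2HSV)
wt=((ht[...,1]<45)&(ht[...,2]>150)).astype(np.uint8)
ws=((hs[...,1]<50)&(hs[...,2]>150)).astype(np.uint8)
print("head");fit(t,wt,(293,118,347,170),"top",.148);fit(s,ws,(318,195,374,232),"side",.148)
bt=((ht[...,1]<90)&(ht[...,0]>70)&(ht[...,2]>60)).astype(np.uint8)
print("base");fit(t,bt,(238,60,292,112),"top",.012)
# cell
print("cell")
c1=((ht[...,0]>75)&(ht[...,0]<140)).astype(np.uint8);c1[:,:]=((ht[...,0]>70)&(ht[...,0]<150)&(ht[...,2]>100)).astype(np.uint8)
fit(t,c1,(134,184,166,216),"top",.044)
c2=((hs[...,0]>70)&(hs[...,0]<150)&(hs[...,2]>110)).astype(np.uint8)
fit(s,c2,(192,172,222,192),"side",.044)
E
```

```text
cross [0.5568045 0.0731035 0.04     ] [0.55988034 0.07520054 0.04      ] (array([0.55687801, 0.07254351, 0.04296943]), np.float64(0.0013829311003456088))
grip [ 0.52728756 -0.17885617  0.18      ] [ 0.52889033 -0.18070818  0.18      ] (array([ 0.52837032, -0.17966659,  0.17929197]), np.float64(0.002319219639529646))
coltop [0.80746217 0.01422213 0.18      ] [0.80942264 0.01466945 0.18      ] (array([0.80764866, 0.01386011, 0.18086922]), np.float64(0.0012393764523361622))
head
top 0.148 enc 0.5926293134689331 -0.13628025352954865 0.06750249862670898 ls [ 0.59449694 -0.13449706] 0.061940512659329164 142
side 0.148 enc 0.6046097874641418 -0.12497173249721527 0.07562930881977081 ls [ 0.60392903 -0.12835029] 0.05558636081022277 213
base
top 0.012 enc 0.7928361296653748 8.760741911828518e-05 0.0936146080493927 ls [0.79896415 0.00990945] 0.07295721919249705 174
cell
top 0.044 enc 0.45183849334716797 0.3482542932033539 0.029741819947957993 ls [0.45166336 0.34854124] 0.02796011795794342 56
side 0.044 enc 0.45226627588272095 0.3510173261165619 0.030655788257718086 ls [0.45244587 0.35232799] 0.026090489591199535 47
```

```bash
cat >> h.py <<'E'
from scipy.spatial.transform import Rotation as Ro
def cur():
    o=robot.get_obs();return np.array(o["tool_pos"]),Ro.from_euler("xyz",o["ee_rot"]).as_matrix(),o
def des(psi):
    p=np.radians(psi);x=np.array([0,0,-1.]);z=np.array([np.cos(p),np.sin(p),0]);return np.c_[x,np.cross(z,x),z]
def plan(pos,psi):
    """total: turn in tool axes, shift (cm) in present tool axes"""
    p,R,o=cur();D=des(psi);rv=Ro.from_matrix(R.T@D).as_rotvec()
    print("psi now",round(np.degrees(np.arctan2(R[1,2],R[0,2])),2),"tilt",np.round(R[:,0],4))
    print("shift cm now-axes",np.round(R.T@(np.asarray(pos)-p)*100,2),"turn",np.round(rv,4),"shift in final axes",np.round(D.T@(np.asarray(pos)-p)*100,2))
def st():
    p,R,o=cur();print("t",round(o["time"],2),"p",np.round(p,4),"psi",round(np.degrees(np.arctan2(R[1,2],R[0,2])),2),"tilt",np.round(R[:2,0],4),"F",np.round(o["wrist_force"],1),"T",np.round(o["wrist_torque"],2),"w",round(o["width"],4),"q",np.round(o["joint_positions"],3))
E
python3 - <<'E'
from h import *
st()
C=np.array([.8084,.0144]);print([C+.343*np.array([np.cos(np.radians(a)),np.sin(np.radians(a))]) for a in (214.7,166.6)])
plan([.5275,-.1800,.225],124.7);plan([.5275,-.1800,.225],-55.3)
E
```

```text
t 0.1 p [0.1888 0.5161 0.2234] psi 69.9 tilt [-0.0009 -0.0018] F [-0.4 -0.3 -0.6] T [-0.05  0.01 -0.01] w 0.0943 q [ 1.117  0.088  1.372  0.     1.684 -0.103]
[array([ 0.52640459, -0.18086288]), array([0.47473787, 0.09388953])]
psi now 69.9 tilt [-9.0e-04 -1.8e-03 -1.0e+00]
shift cm now-axes [ -0.07 -55.73 -53.73] turn [-0.9564 -0.0017 -0.0012] shift in final axes [ -0.16  11.78 -76.51]
psi now 69.9 tilt [-9.0e-04 -1.8e-03 -1.0e+00]
shift cm now-axes [ -0.07 -55.73 -53.73] turn [ 2.1852e+00 -1.4000e-03  2.0000e-03] shift in final axes [ -0.16 -11.78  76.51]
```

Request:
step_arm(
  motion="100 0 -1.5 -1.5 0 0 0;100 0 -2.85 -2.75 0 0 0;100 0 -2.85 -2.75 0 0 0;100 0 -2.85 -2.75 0 0 0;100 0 -2.85 -2.75 0 0 0;100 0 -2.85 -2.75 0 0 0;100 0 -2.85 -2.75 0 0 0;100 0 -2.85 -2.75 0 0 0;100 0 -2.85 -2.75 0 0 0;100 0 -2.85 -2.75 0 0 0;100 0 -2.85 -2.75 0 0 0;100 0 -2.85 -2.75 0 0 0;100 0 -2.85 -2.75 0 0 0;100 0 -2.85 -2.75 0 0 0;100 0 -2.85 -2.75 0 0 0;100 0 -2.85 -2.75 0 0 0;100 0 -2.85 -2.75 0 0 0;100 0 -2.85 -2.75 0 0 0;100 0 -2.85 -2.75 0 0 0;100 0 -2.85 -2.75 0 0 0",
)

```text
time: 1.77
tool_pos: [0.5271, -0.1814, 0.2238]
ee_rot: [1.193, 1.57, 2.412]
wrist_force: [0.4, 1.4, -0.0]
width: 0.094
```

Request:
step_arm(
  motion="100 0 0 0 .121 0 0;100 0 0 0 .121 0 0;100 0 0 0 .121 0 0;100 0 0 0 .121 0 0;100 0 0 0 .121 0 0;100 0 0 0 .121 0 0;100 0 0 0 .121 0 0;100 0 0 0 .121 0 0;100 0 0 0 .121 0 0;100 0 0 0 .121 0 0;100 0 0 0 .121 0 0;100 0 0 0 .121 0 0;100 0 0 0 .121 0 0;100 0 0 0 .121 0 0;100 0 0 0 .121 0 0;100 0 0 0 .121 0 0;100 0 0 0 .121 0 0;100 0 0 0 .121 0 0;100 0 0 0 0 0 0",
)

```text
time: 3.35
tool_pos: [0.5266, -0.1794, 0.2238]
ee_rot: [-2.66, 1.569, 2.663]
wrist_force: [-0.6, 0.3, 0.4]
width: 0.0936
```

```bash
python3 - <<'E'
from h import *
st()
plan([.5275,-.1800,.168],-55.3)
s=snapshot("side")[:,:,::-1];t=snapshot("top")[:,:,::-1]
cv2.imwrite("pics/c4.png",np.hstack([crop(s,290,140,100,140,4),crop(t,280,100,100,140,4)]))
E
```

```text
t 3.35 p [ 0.5266 -0.1794  0.2238] psi -55.0 tilt [-0.0012  0.0006] F [-0.6  0.3  0.4] T [-0.03  0.11  0.03] w 0.0936 q [-0.43   0.103  1.356  0.     1.685  0.53 ]
psi now -55.0 tilt [-1.2e-03  6.0e-04 -1.0e+00]
shift cm now-axes [5.58 0.04 0.11] turn [ 0.0052 -0.0012  0.0006] shift in final axes [5.58 0.04 0.1 ]
```

View pics/c4.png

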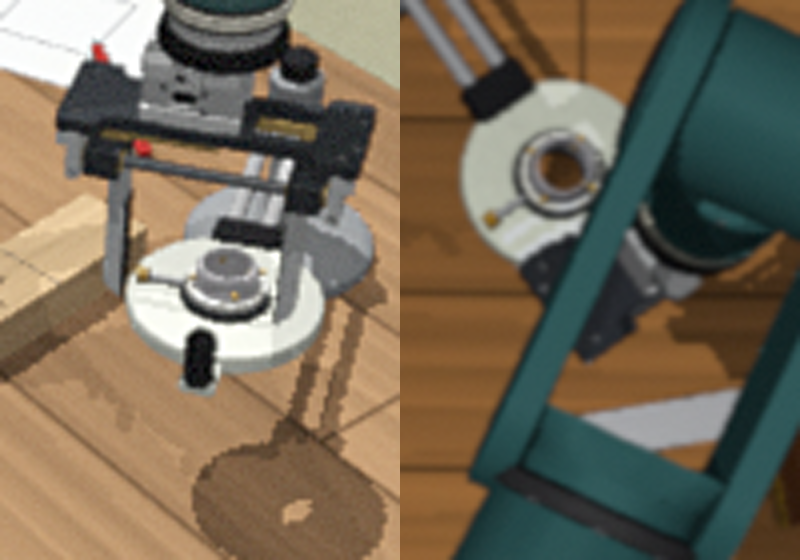

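The fingers straddle the grip from above in the side view, one on each side of the black knob at crop (200,355). Next I descend and close.

Request:
step_arm(
  motion="100 1.4 0 0.1 0 0 0;100 1.4 0 0 0 0 0;100 1.4 0 0 0 0 0;100 1.4 0 0 0 0 0;100 0 0 0 0 0 0;0 0 0 0 0 0 0;0 0 0 0 0 0 0;0 0 0 0 0 0 0;0 0 0 0 0 0 0;0 0 0 0 0 0 0;0 0 0 0 0 0 0;0 0 0 0 0 0 0;0 0 0 0 0 0 0;0 0 0 0 0 0 0",
)

```text
time: 4.62
tool_pos: [0.5275, -0.1803, 0.1685]
ee_rot: [1.75, 1.571, 0.792]
wrist_force: [-0.3, 0.0, 0.2]
width: 0.0373
```

```bash
python3 - <<'E'
from h import *
st()
E
```

```text
t 4.62 p [ 0.5275 -0.1803  0.1685] psi -54.89 tilt [0.0001 0.0001] F [-0.3  0.   0.2] T [-0.03  0.16  0.02] w 0.0373 q [-0.431  0.121  1.445  0.     1.576  0.527]
```

Request:
step_arm(
  motion="0 0 0 0 0 0 0;0 0 0 0 0 0 0;0 0 0 0 0 0 0;0 0 0 0 0 0 0",
)

```text
time: 4.95
tool_pos: [0.528, -0.1811, 0.1685]
ee_rot: [0.116, 1.569, -0.842]
wrist_force: [0.9, -2.7, -1.3]
width: 0.0201
```

```bash
python3 - <<'E'
from h import *
st()
p,R,o=cur()
C=np.array([.8084,.0144]);r=p[:2]-C;th=np.arctan2(r[1],r[0]);print(np.linalg.norm(r),np.degrees(th)%360)
th=np.radians(214.7);N=20;tot=np.radians(-48.1)
# smooth profile rows: shift in tool axes at row start
w=np.ones(N);w[0]=w[-1]=.5;w/=w.sum()
a=0
for k in range(N):
    D=des(np.degrees(th+a)-270);b=a+tot*w[k]
    f=lambda x:.343*np.array([np.cos(th+x),np.sin(th+x),0])
    print(k,np.round(D.T@(f(b)-f(a))*100,2),round(-(b-a),4));a=b
E
```

```text
t 4.95 p [ 0.528  -0.1811  0.1685] psi -54.91 tilt [ 0.0013 -0.0015] F [ 0.9 -2.7 -1.3] T [-0.51 -0.32 -0.01] w 0.0201 q [-4.320e-01  1.220e-01  1.444e+00 -1.000e-03  1.574e+00  5.270e-01]
0.34182929608940726 214.88866805748805
0 [ 0.    0.01 -0.76] 0.0221
1 [ 0.    0.03 -1.52] 0.0442
2 [ 0.    0.03 -1.52] 0.0442
3 [ 0.    0.03 -1.52] 0.0442
4 [ 0.    0.03 -1.52] 0.0442
5 [ 0.    0.03 -1.52] 0.0442
6 [ 0.    0.03 -1.52] 0.0442
7 [ 0.    0.03 -1.52] 0.0442
8 [ 0.    0.03 -1.52] 0.0442
9 [ 0.    0.03 -1.52] 0.0442
10 [ 0.    0.03 -1.52] 0.0442
11 [ 0.    0.03 -1.52] 0.0442
12 [ 0.    0.03 -1.52] 0.0442
13 [ 0.    0.03 -1.52] 0.0442
14 [ 0.    0.03 -1.52] 0.0442
15 [ 0.    0.03 -1.52] 0.0442
16 [ 0.    0.03 -1.52] 0.0442
17 [ 0.    0.03 -1.52] 0.0442
18 [ 0.    0.03 -1.52] 0.0442
19 [ 0.    0.01 -0.76] 0.0221
```

Request:
step_arm(
  motion="0 0 0.01 -0.76 .022 0 0;0 0 0.03 -1.52 .0442 0 0;0 0 0.03 -1.52 .0442 0 0;0 0 0.03 -1.52 .0442 0 0;0 0 0.03 -1.52 .0442 0 0;0 0 0.03 -1.52 .0442 0 0;0 0 0.03 -1.52 .0442 0 0;0 0 0.03 -1.52 .0442 0 0;0 0 0.01 -0.76 .022 0 0;0 0 0 0 0 0 0",
)

```text
time: 5.78
tool_pos: [0.4769, -0.0688, 0.1684]
ee_rot: [1.957, 1.567, 0.647]
wrist_force: [4.1, 2.2, -3.1]
width: 0.0201
```

```bash
python3 - <<'E'
from h import *
st()
p,R,o=cur()
C=np.array([.8084,.0144]);r=p[:2]-C;th=np.arctan2(r[1],r[0]);print(np.linalg.norm(r),np.degrees(th)%360)
E
```

```text
t 5.78 p [ 0.4769 -0.0688  0.1684] psi -75.08 tilt [0.0029 0.0022] F [ 4.1  2.2 -3.1] T [ 0.45 -0.65 -0.09] w 0.0201 q [-0.263 -0.049  1.621  0.003  1.568  1.047]
0.34173552940524243 194.08288629332608
```

Request:
step_arm(
  motion="0 0 0.01 -0.75 .022 0 0;0 0 0.03 -1.5 .0437 0 0;0 0 0.03 -1.5 .0437 0 0;0 0 0.03 -1.5 .0437 0 0;0 0 0.03 -1.5 .0437 0 0;0 0 0.03 -1.5 .0437 0 0;0 0 0.03 -1.5 .0437 0 0;0 0 0.03 -1.5 .0437 0 0;0 0 0.03 -1.5 .0437 0 0;0 0 0.03 -1.5 .0437 0 0;0 0 0.03 -1.5 .0437 0 0;0 0 0.01 -0.75 .022 0 0;0 0 0 0 0 0 0;0 0 0 0 0 0 0",
)

```text
time: 6.95
tool_pos: [0.4756, 0.093, 0.1685]
ee_rot: [1.844, 1.565, 0.053]
wrist_force: [10.2, 0.3, -5.9]
width: 0.0205
```

```bash
python3 - <<'E'
from h import *
st()
p,R,o=cur()
C=np.array([.8084,.0144]);r=p[:2]-C;th=np.arctan2(r[1],r[0]);print(np.linalg.norm(r),np.degrees(th)%360)
s=snapshot("side")[:,:,::-1];t=snapshot("top")[:,:,::-1]
cv2.imwrite("pics/s5.png",s);cv2.imwrite("pics/t5.png",t)
cv2.imwrite("pics/c5.png",np.hstack([crop(s,240,140,130,140,3),crop(t,200,40,130,140,3)]))
E
```

```text
t 6.95 p [0.4756 0.093  0.1685] psi -102.67 tilt [0.0062 0.0003] F [10.2  0.3 -5.9] T [ 0.07 -1.42  0.08] w 0.0205 q [ 0.076 -0.046  1.617 -0.     1.564  1.868]
0.3420038659325598 166.71174024461013
```

View pics/c5.png

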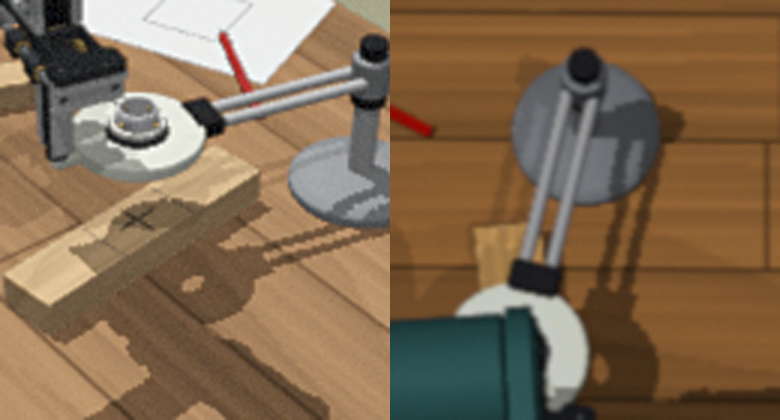

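In the side view the mount hangs over the rail near the cross, while the arm hides it in the top view. I'll release, lift and move toward the cell to check.

Request:
step_arm(
  motion="60 0 0 0 0 0 0;60 0 0 0 0 0 0;60 0 0 0 0 0 0;60 0 0 0 0 0 0;60 0 0 0 0 0 0;60 0 0 0 0 0 0;60 0 0 0 0 0 0",
)

```text
time: 7.63
tool_pos: [0.4727, 0.0927, 0.1685]
ee_rot: [-1.807, 1.571, 2.684]
wrist_force: [0.4, -0.1, 0.4]
width: 0.056
```

```bash
python3 - <<'E'
from h import *
st()
plan([.46,.35,.225],-102.7)
E
```

```text
t 7.63 p [0.4727 0.0927 0.1685] psi -102.7 tilt [-0.0001  0.0001] F [ 0.4 -0.1  0.4] T [0.01 0.14 0.04] w 0.056 q [ 0.076 -0.048  1.619  0.     1.57   1.868]
psi now -102.7 tilt [-1.e-04  1.e-04 -1.e+00]
shift cm now-axes [ -5.65  -6.89 -24.82] turn [ 0.0001 -0.      0.0001] shift in final axes [ -5.65  -6.9  -24.82]
```

Request:
step_arm(
  motion="60 -1.5 0 0 0 0 0;60 -2 0 0 0 0 0;60 -2 0 0 0 0 0;100 0 -0.4 -1.5 0 0 0;100 0 -0.8 -2.95 0 0 0;100 0 -0.8 -2.95 0 0 0;100 0 -0.8 -2.95 0 0 0;100 0 -0.8 -2.95 0 0 0;100 0 -0.8 -2.95 0 0 0;100 0 -0.8 -2.95 0 0 0;100 0 -0.8 -2.95 0 0 0;100 0 -0.8 -2.6 0 0 0;100 0 0 0 0 0 0",
)

```text
time: 8.72
tool_pos: [0.4597, 0.3533, 0.2227]
ee_rot: [-2.282, 1.568, 2.214]
wrist_force: [-0.2, -0.2, 0.4]
width: 0.0939
```

```bash
python3 - <<'E'
from h import *
st()
s=snapshot("side")[:,:,::-1];t=snapshot("top")[:,:,::-1]
cv2.imwrite("pics/s6.png",s);cv2.imwrite("pics/t6.png",t)
cv2.imwrite("pics/c6.png",np.hstack([crop(s,250,150,65,100,6),crop(t,210,120,65,100,6)]))
E
```

```text
t 8.72 p [0.4597 0.3533 0.2227] psi -102.4 tilt [-0.0014  0.0019] F [-0.2 -0.2  0.4] T [-0.1   0.14  0.04] w 0.0939 q [5.560e-01 1.540e-01 1.300e+00 2.000e-03 1.687e+00 2.344e+00]
```

View pics/c6.png

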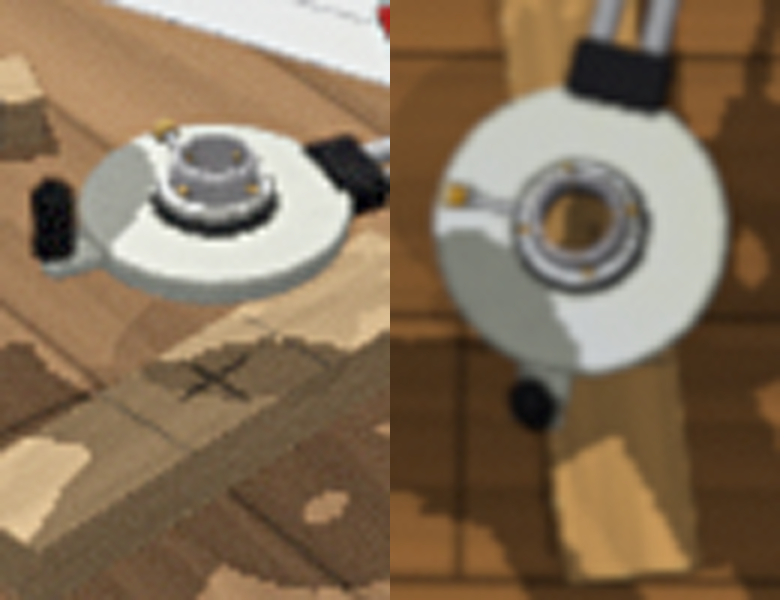

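View pics/t6.png

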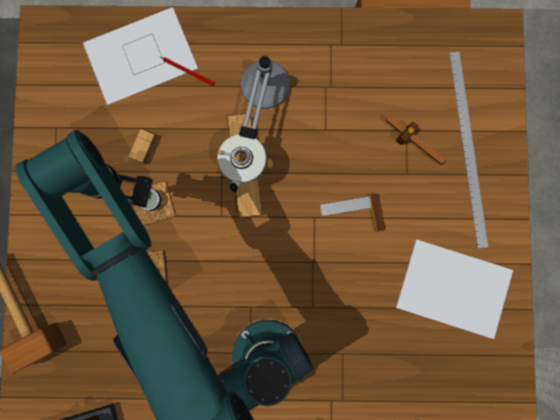

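```bash
python3 - <<'E'
from h import *
un=lambda x,y,u0,v0,k:((x+.5)/k-.5+u0,(y+.5)/k-.5+v0)
T=lambda x,y:un(x-390,y,210,120,6); S=lambda x,y:un(x,y,250,150,6)
ring=lambda pts:np.mean(pts,0)
mt=onz("top",*ring([T(568,168),T(631,210),T(587,273),T(524,230)]),.164)
print("mount top pins",mt)
s=cv2.imread("pics/s6.png");t=cv2.imread("pics/t6.png")
# head white disc both views (outer hull LS at robust radius .065)
for n,img,roi,k in (("top",t,(214,132,268,184),0),("side",s,(255,168,312,202),0)):
    h=cv2.cvtColor(img,cv2.COLOR_BGR2HSV);m=((h[...,1]<60)&(h[...,2]>105)).astype(np.uint8)
    z=np.zeros_like(m);u0,v0,u1,v1=roi;z[v0:v1,u0:u1]=m[v0:v1,u0:u1]
    c=max(cv2.findContours(z,cv2.RETR_EXTERNAL,cv2.CHAIN_APPROX_NONE)[0],key=cv2.contourArea)[:,0].astype(float)
    P=np.array([onz(n,u,v,.148)[:2] for u,v in c])
    from scipy.optimize import least_squares
    r=least_squares(lambda q:np.hypot(*(P-q).T)-.0645,P.mean(0),loss="soft_l1",f_scale=.001)
    print(n,"head",r.x,np.median(abs(r.fun)))
# side barrel top rim & flange by eye
print("barrel side top", onz("side",*S(214,152),.174), "flange", onz("side",*S(214,203),.154))
print("cross side",onz("side",*S(214,379),.04))
print("grip top",onz("top",*T(531,402),.18),"side",onz("side",*S(53,192),.18))
ct=un(88,516,225,50,4.5);print("cross top0",onz("top",*ct,.04),"side0",onz("side",*un(230,341,240,145,5),.04))
E
```

```text
mount top pins [0.55661702 0.07453591 0.164     ]
top head [0.55539194 0.07413048] 0.0012948104886818732
side head [0.54952623 0.06820465] 0.003481139659011534
barrel side top [0.55995531 0.07902679 0.174     ] flange [0.55181956 0.06837812 0.154     ]
cross side [0.5592013  0.07602682 0.04      ]
grip top [0.47435339 0.09234954 0.18      ] side [0.47515686 0.09145909 0.18      ]
cross top0 [0.5568045 0.0731035 0.04     ] side0 [0.55988034 0.07520054 0.04      ]
```

```bash
python3 - <<'E'
from h import *
un=lambda x,y,u0,v0,k:((x+.5)/k-.5+u0,(y+.5)/k-.5+v0)
T=lambda x,y:un(x-390,y,210,120,6); S=lambda x,y:un(x,y,250,150,6)
for n,a,b in (("B",S(252,190),T(631,210)),("C",S(182,188),T(587,273))):
    A=onz("side",*a,.164);B=onz("top",*b,.164);print(n,A,B,A-B,two(a,b))
s=cv2.imread("pics/s6.png");t=cv2.imread("pics/t6.png")
cv2.imwrite("pics/c7.png",np.hstack([crop(s,268,164,36,40,11),crop(t,224,142,36,40,11)]))
for nm,X in (("m.174",(.558,.074,.174)),("m.154",(.558,.074,.154)),("cross",(.558,.074,.04))): print(nm,proj("side",X),proj("top",X))
E
```

```text
B [0.5636536  0.05467042 0.164     ] [0.56136517 0.05112236 0.164     ] [2.28843789e-03 3.54806014e-03 1.11022302e-16] (array([0.56068729, 0.05098752, 0.16727873]), np.float64(8.851711605569478e-05))
C [0.53855767 0.07603579 0.164     ] [0.53329822 0.07005532 0.164     ] [5.25945619e-03 5.98046856e-03 1.11022302e-16] (array([0.53271688, 0.06937358, 0.17003009]), np.float64(0.001050945677645961))
m.174 [285.80546126 175.94290947] [240.78924008 155.04236647]
m.154 [285.73492298 181.76374455] [241.29440692 156.49208024]
cross [285.35356682 213.23334131] [243.86527141 163.86987577]
```

View pics/c7.png

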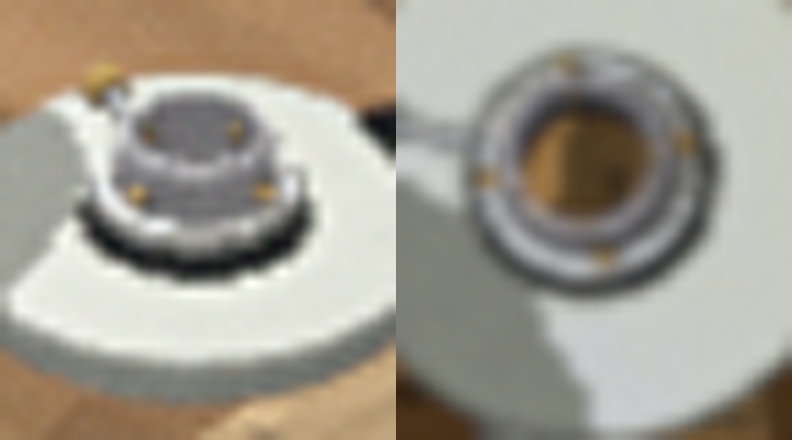

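The mount sits over the cross in both views. Top offset is about +1.4 mm and side about −1.4 mm, so the mean is about 0. The lock screw points roughly toward +y. Next is the cell: squeeze it at two headings 90° apart so it is centred in the jaws.

```bash
python3 - <<'E'
from h import *
un=lambda x,y,u0,v0,k:((x+.5)/k-.5+u0,(y+.5)/k-.5+v0)
print("screw",two(un(105,82,268,164,11),un(455-390,195,210,120,6)))
plan([.452,.350,.036],-102)
E
```

```text
screw (array([0.56892873, 0.12913787, 0.15723911]), np.float64(0.0005030856177036554))
psi now -102.59 tilt [-7.e-04 -9.e-04 -1.e+00]
shift cm now-axes [18.7  -0.83  0.13] turn [-0.0103  0.001   0.0004] shift in final axes [18.7  -0.84  0.14]
```

Request:
step_arm(
  motion="100 1.6 -0.4 0.1 0 0 0;100 3.2 -0.4 0 0 0 0;100 3.2 0 0 0 0 0;100 3.2 0 0 0 0 0;100 3.2 0 0 0 0 0;100 2.2 0 0 0 0 0;100 1.2 0 0 0 0 0;100 0.8 0 0 0 0 0;100 0 0 0 0 0 0;0 0 0 0 0 0 0;0 0 0 0 0 0 0;0 0 0 0 0 0 0;0 0 0 0 0 0 0;0 0 0 0 0 0 0;0 0 0 0 0 0 0;0 0 0 0 0 0 0;0 0 0 0 0 0 0",
)

```text
time: 10.23
tool_pos: [0.4533, 0.3503, 0.0384]
ee_rot: [2.439, 1.569, 0.647]
wrist_force: [-0.6, -0.1, 3.4]
width: 0.0612
```

```bash
python3 - <<'E'
from h import *
st()
E
```

```text
t 10.23 p [0.4533 0.3503 0.0384] psi -102.69 tilt [0.0012 0.0009] F [-0.6 -0.1  3.4] T [0.08 0.24 0.02] w 0.0612 q [0.559 0.245 1.57  0.    1.326 2.351]
```

Request:
step_arm(
  motion="100 0 0 0 0 0 0;100 0 0 0 0 0 0;100 0 0 0 0 0 0;100 0 0 0 0 0 0;100 0 0 0 -.121 0 0;100 0 0 0 -.121 0 0;100 0 0 0 -.121 0 0;100 0 0 0 -.121 0 0;100 0 0 0 -.121 0 0;100 0 0 0 -.121 0 0;100 0 0 0 -.121 0 0;100 0 0 0 -.121 0 0;100 0 0 0 -.121 0 0;100 0 0 0 -.121 0 0;100 0 0 0 -.121 0 0;100 0 0 0 -.121 0 0;100 0 0 0 -.121 0 0;100 0 0 0 0 0 0",
)

```text
time: 11.73
tool_pos: [0.4526, 0.3497, 0.0371]
ee_rot: [-2.44, 1.57, -2.657]
wrist_force: [0.3, -0.6, -0.0]
width: 0.0942
```

Request:
step_arm(
  motion="0 0 0 0 0 0 0;0 0 0 0 0 0 0;0 0 0 0 0 0 0;0 0 0 0 0 0 0;0 0 0 0 0 0 0;0 0 0 0 0 0 0;0 0 0 0 0 0 0;0 0 0 0 0 0 0;0 0 0 0 0 0 0;0 0 0 0 0 0 0",
)

```text
time: 12.57
tool_pos: [0.4529, 0.3499, 0.0375]
ee_rot: [1.327, 1.571, 1.108]
wrist_force: [-0.6, 0.1, 0.0]
width: 0.0611
```

```bash
python3 - <<'E'
from h import *
st()
plan([.5568,.0743,.25],-12)
E
```

```text
t 12.57 p [0.4529 0.3499 0.0375] psi -12.58 tilt [0.     0.0001] F [-0.6  0.1  0. ] T [-0.01  0.04 -0.1 ] w 0.0611 q [0.559 0.245 1.571 0.    1.326 0.778]
psi now -12.58 tilt [ 0.e+00  1.e-04 -1.e+00]
shift cm now-axes [-21.25 -24.63  16.14] turn [-0.0101  0.     -0.0001] shift in final axes [-21.25 -24.8   15.89]
```

Request:
step_arm(
  motion="0 -1.5 0 0 0 0 0;0 -3.4 0 0 0 0 0;0 -3.4 0 0 0 0 0;0 -3.4 0 0 0 0 0;0 -3.4 0 0 0 0 0;0 -3.4 0 0 0 0 0;0 -2.5 -1.0 0.6 0 0 0;0 0 -2.4 1.6 0 0 0;0 0 -2.6 1.7 0 0 0;0 0 -2.6 1.7 0 0 0;0 0 -2.6 1.7 0 0 0;0 0 -2.6 1.7 0 0 0;0 0 -2.6 1.7 0 0 0;0 0 -2.6 1.7 0 0 0;0 0 -2.6 1.7 0 0 0;0 0 -2.1 1.4 0 0 0;0 0 -0.9 0.6 0 0 0;0 0 0 0 0 0 0;0 0 0 0 0 0 0",
)

```text
time: 14.15
tool_pos: [0.5562, 0.0752, 0.247]
ee_rot: [2.575, 1.569, 2.355]
wrist_force: [-0.2, 0.5, -3.1]
width: 0.0618
```

```bash
python3 - <<'E'
from h import *
st()
plan([.5568,.0743,.215],-12.5)
s=snapshot("side")[:,:,::-1];t=snapshot("top")[:,:,::-1]
cv2.imwrite("pics/s8.png",s);cv2.imwrite("pics/t8.png",t)
cv2.imwrite("pics/c8.png",np.hstack([crop(s,250,120,65,90,6),crop(t,210,100,65,90,6)]))
E
```

```text
t 14.15 p [0.5562 0.0752 0.247 ] psi -12.6 tilt [-0.0012  0.0012] F [-0.2  0.5 -3.1] T [-0.08  0.06 -0.01] w 0.0618 q [3.300e-02 1.100e-01 1.302e+00 1.000e-03 1.731e+00 2.530e-01]
psi now -12.6 tilt [-0.0012  0.0012 -1.    ]
shift cm now-axes [ 3.2  -0.08  0.08] turn [-0.0017 -0.0015 -0.0009] shift in final axes [ 3.2  -0.07  0.08]
```

View pics/c8.png

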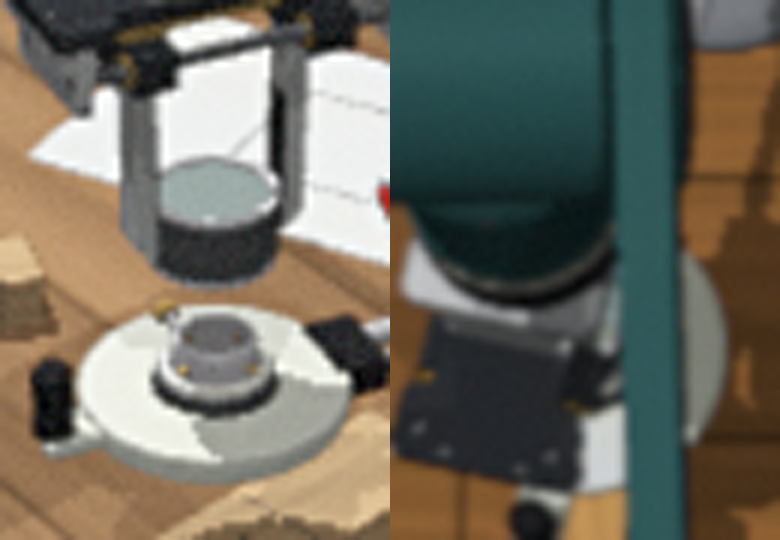

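```bash
python3 - <<'E'
from h import *
print("pred cell top",proj("side",(.5562,.0752,.2535)),"obs",(250+215.5/6-.5,120+193.5/6-.5))
s=cv2.imread("pics/s8.png")
cv2.imwrite("pics/c9.png",np.hstack([crop(s,270,140,34,34,11),crop(s,270,162,34,34,11)]))
E
```

```text
pred cell top [285.30947302 151.86916004] obs (285.4166666666667, 151.75)
```

View pics/c9.png

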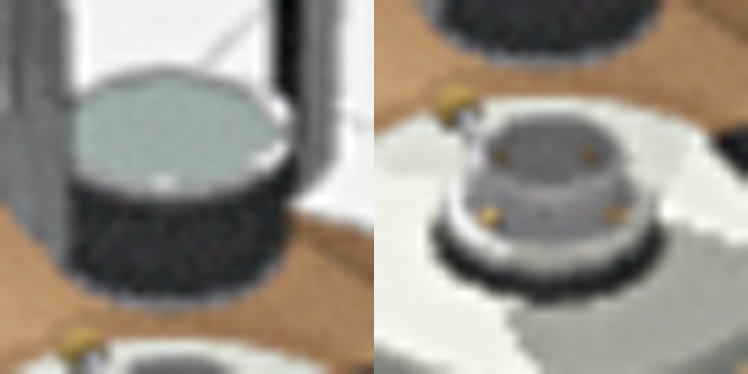

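The cell's image lies within 0.1 px of where the gripper pose predicts, and the side view puts the barrel at about (0.5575, 0.075). Now I lower onto the barrel.

Request:
step_arm(
  motion="0 1.0 0 0.1 0 0 0;0 1.5 0 0 0 0 0;0 1.0 0 0 0 0 0;0 0.4 0 0 0 0 0;0 0.3 0 0 0 0 0;0 0.2 0 0 0 0 0;0 0.2 0 0 0 0 0;0 0 0 0 0 0 0",
)

```text
time: 14.92
tool_pos: [0.5576, 0.0746, 0.2016]
ee_rot: [0.518, 1.57, 0.299]
wrist_force: [-0.1, 0.6, -1.4]
width: 0.0613
```

```bash
python3 - <<'E'
from h import *
st()
E
```

```text
t 14.92 p [0.5576 0.0746 0.2016] psi -12.57 tilt [0.0004 0.0001] F [-0.1  0.6 -1.4] T [-0.04  0.1   0.03] w 0.0613 q [0.032 0.12  1.38  0.    1.641 0.251]
```

Request:
step_arm(
  motion="0 0.2 0 0 0 0 0;0 0.2 0 0 0 0 0;0 0.2 0 0 0 0 0;0 0.1 0 0 0 0 0;0 0 0 0 0 0 0",
)

```text
time: 15.33
tool_pos: [0.5577, 0.0745, 0.1953]
ee_rot: [0.322, 1.57, 0.102]
wrist_force: [0.6, 0.7, 1.6]
width: 0.0613
```

```bash
python3 - <<'E'
from h import *
st()
E
```

```text
t 15.33 p [0.5577 0.0745 0.1953] psi -12.57 tilt [0.0012 0.0001] F [0.6 0.7 1.6] T [-0.06  0.18  0.02] w 0.0613 q [0.032 0.122 1.391 0.    1.628 0.251]
```

Request:
step_arm(
  motion="0 0.15 0 0 0 0 0;0 0.05 0 0 .04 0 0;0 0 0 0 .04 0 0;0 0 0 0 .04 0 0;0 0 0 0 .04 0 0",
)

```text
time: 15.75
tool_pos: [0.5582, 0.074, 0.1951]
ee_rot: [0.106, 1.567, -0.276]
wrist_force: [-1.6, -1.1, 7.1]
width: 0.0617
```

```bash
python3 - <<'E'
from h import *
st()
E
```

```text
t 15.75 p [0.5582 0.074  0.1951] psi -21.85 tilt [ 0.0038 -0.0011] F [-1.6 -1.1  7.1] T [-0.37  0.44  0.16] w 0.0617 q [ 3.200e-02  1.210e-01  1.392e+00 -1.000e-03  1.625e+00  4.130e-01]
```

Request:
step_arm(
  motion="0 0 0 0 .04 0 0;0 0 0 0 .04 0 0;0 0 0 0 .04 0 0;0 0 0 0 .04 0 0;0 0 0 0 .04 0 0",
)

```text
time: 16.17
tool_pos: [0.5581, 0.074, 0.1951]
ee_rot: [0.324, 1.567, -0.258]
wrist_force: [-2.3, -1.6, 7.7]
width: 0.0612
```

```bash
python3 - <<'E'
from h import *
st()
E
```

```text
t 16.17 p [0.5581 0.074  0.1951] psi -33.31 tilt [ 0.0036 -0.001 ] F [-2.3 -1.6  7.7] T [-0.3   0.65  0.13] w 0.0612 q [ 3.200e-02  1.210e-01  1.392e+00 -1.000e-03  1.625e+00  6.130e-01]
```

Request:
step_arm(
  motion="0 0 0 0 .04 0 0;0 0 0 0 .04 0 0;0 0 0 0 .04 0 0;0 0 0 0 .04 0 0;0 0 0 0 .04 0 0",
)

```text
time: 16.58
tool_pos: [0.5581, 0.0741, 0.1951]
ee_rot: [0.6, 1.567, -0.181]
wrist_force: [-1.8, -1.7, 7.2]
width: 0.0615
```

Request:
step_arm(
  motion="0 0 0 0 .04 0 0;0 0 0 0 .04 0 0;0 0 0 0 .04 0 0;0 0 0 0 .04 0 0",
)

```text
time: 16.92
tool_pos: [0.5585, 0.0741, 0.195]
ee_rot: [0.757, 1.566, -0.184]
wrist_force: [-0.7, -1.9, 5.6]
width: 0.0614
```

```bash
python3 - <<'E'
from h import *
st()
E
```

```text
t 16.92 p [0.5585 0.0741 0.195 ] psi -53.93 tilt [ 0.0046 -0.0009] F [-0.7 -1.9  5.6] T [-0.39  0.18  0.12] w 0.0614 q [ 3.200e-02  1.210e-01  1.392e+00 -1.000e-03  1.624e+00  9.730e-01]
```

Request:
step_arm(
  motion="0 0.05 0 0 .04 0 0;0 0 0 0 .04 0 0;0 0 0 0 .04 0 0;0 0 0 0 .04 0 0",
)

```text
time: 17.25
tool_pos: [0.5577, 0.0744, 0.1922]
ee_rot: [1.072, 1.57, -0.029]
wrist_force: [1.0, -1.1, -1.5]
width: 0.0614
```

Request:
step_arm(
  motion="0 0 0 0 .04 0 0;0 0 0 0 .04 0 0;0 0 0 0 .04 0 0;0 0 0 0 .04 0 0",
)

```text
time: 17.58
tool_pos: [0.5573, 0.0741, 0.1914]
ee_rot: [-1.14, 1.57, -2.401]
wrist_force: [0.4, -0.6, -1.2]
width: 0.0612
```

```bash
python3 - <<'E'
from h import *
st()
E
```

```text
t 17.58 p [0.5573 0.0741 0.1914] psi -72.26 tilt [-0.0009 -0.0008] F [ 0.4 -0.6 -1.2] T [-0.26  0.24  0.36] w 0.0612 q [ 3.200e-02  1.240e-01  1.396e+00 -1.000e-03  1.623e+00  1.293e+00]
```

It dropped at about psi −63° (z 0.1922, with force gone), and the further turn now bears on the keyway wall (torque 0.36). I'll back off a little and press down.

Request:
step_arm(
  motion="0 0 0 0 -.05 0 0;0 0 0 0 -.03 0 0;0 0.2 0 0 0 0 0;0 0.2 0 0 0 0 0;0 0.2 0 0 0 0 0;0 0.2 0 0 0 0 0;0 0 0 0 0 0 0",
)

```text
time: 18.17
tool_pos: [0.5575, 0.0745, 0.1844]
ee_rot: [1.292, 1.57, 0.112]
wrist_force: [-1.4, -1.0, 3.9]
width: 0.0612
```

```bash
python3 - <<'E'
from h import *
st()
E
```

```text
t 18.17 p [0.5575 0.0745 0.1844] psi -67.6 tilt [0.0005 0.0001] F [-1.4 -1.   3.9] T [-0.08  0.45  0.02] w 0.0612 q [0.032 0.126 1.408 0.    1.607 1.212]
```

Request:
step_arm(
  motion="0 0.15 0 0 0 0 0;0 0.15 0 0 0 0 0;0 0.1 0 0 0 0 0;0 0 0 0 0 0 0;0 0 0 0 0 0 0",
)

```text
time: 18.58
tool_pos: [0.5575, 0.0745, 0.1834]
ee_rot: [1.211, 1.568, 0.031]
wrist_force: [-4.8, -1.3, 12.3]
width: 0.0617
```

```bash
python3 - <<'E'
from h import *
st()
s=snapshot("side")[:,:,::-1];t=snapshot("top")[:,:,::-1]
cv2.imwrite("pics/s10.png",s);cv2.imwrite("pics/t10.png",t)
cv2.imwrite("pics/c10.png",np.hstack([crop(s,250,130,65,100,6),crop(t,210,100,65,100,6)]))
E
```

```text
t 18.58 p [0.5575 0.0745 0.1834] psi -67.58 tilt [0.0027 0.0001] F [-4.8 -1.3 12.3] T [-0.03  1.17 -0.07] w 0.0617 q [ 0.032  0.124  1.411 -0.     1.603  1.212]
```

View pics/c10.png

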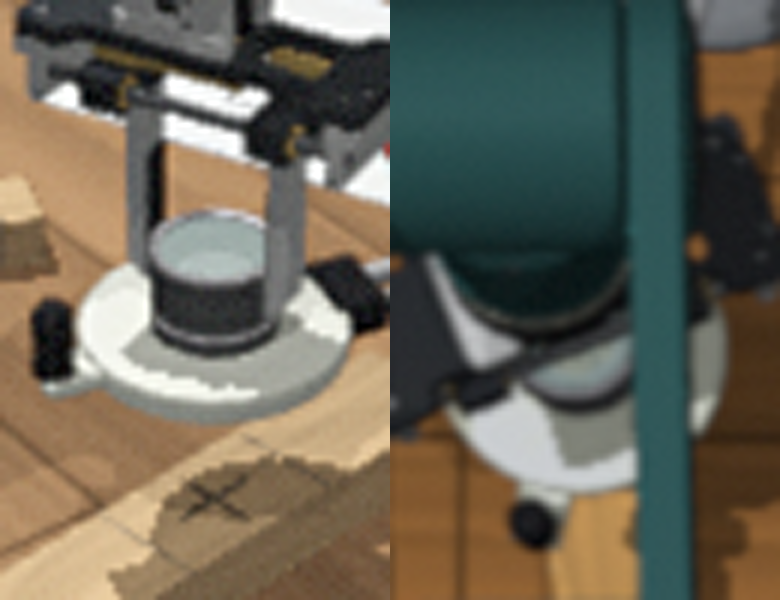

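The side view shows the cell seated against the head, with its lower band on the dark flange and no white ring visible. The tool went down 11.9 mm from the pin tops (12 expected), with a firm stop at 12 N. The grip at (258.5,181) and the cross are where they were. One short hold check, then I hand in.

Request:
step_arm(
  motion="0 0.05 0 0 0 0 0;0 0 0 0 0 0 0;0 0 0 0 0 0 0;0 0 0 0 0 0 0;0 0 0 0 0 0 0;0 0 0 0 0 0 0;0 0 0 0 0 0 0;0 0 0 0 0 0 0",
)

```text
time: 19.35
tool_pos: [0.5575, 0.0745, 0.1834]
ee_rot: [1.208, 1.568, 0.029]
wrist_force: [-6.5, -1.2, 13.5]
width: 0.0612
```

```bash
python3 - <<'E'
from h import *
st()
p,R,o=cur()
if abs(p[2]-.1834)<.0006: print(robot.close_job())
E
```

```text
t 19.35 p [0.5575 0.0745 0.1834] psi -67.58 tilt [0.0031 0.0001] F [-6.5 -1.2 13.5] T [-0.03  1.3   0.02] w 0.0612 q [ 0.032  0.124  1.412 -0.     1.603  1.212]
the job is handed in; nothing more can be done
None
```

The job is done and handed in at 19.4 s. I swung the boom about 48° by its grip until the mount was over the cross, then let go. I then took the cell from the small pad, set it on the pins and turned it about 50° until it dropped. It is now pressed home and held in the gripper, ready for the lock screw.

**Seating:** the tool sank 11.9 mm from the pin tops (12 mm expected) and stopped firmly. It holds steady with about 13 N downwards, against the 6 N the sprung seat needs. I turned a few degrees too far into the keyway wall (torque 0.36 N m) and backed off before pressing down.

**Position over the cross:** with the cell on, the arm's own reading puts the lens axis at (0.5575, 0.0745). The cross, averaged over both cameras, is at (0.558, 0.074). The cameras disagreed about the swing: the top view read +1.4 mm and the side view −1.4 mm, so the mean is about 0. A steady sideways force of about 6 N along x, close to the boom's length, remains at the gripper. The grip and cross had not moved in the last side view.

The arm worked clear of the tools, but I did not re-measure them at the end.

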